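Turn the tube rotator until its vial stands upright

TASK

The tube rotator has stopped with its one capped vial pointing the wrong way, sideways or down. Gently push one spoke of its wheel after another with a fingertip, without spinning it fast or gripping it, until the vial points straight up with its cap on top. Do not touch the vial, pick nothing up, leave the stand and everything around it where they are, and finish clear of the wheel.

Things in the scene. Friction and masses are not known exactly. Their poses are not given: they have to be found in the camera images.
- stand: the tube rotator, 4 to 6.5 kg, loose on the bench: base plate 200 (its x) x 180 (its y) x 18 mm, with a white drive housing 110 mm wide on it, from x = -80 to +10 mm, top 210 mm above the bench. Origin: centre of the base's underside; z up; its x axis runs along the wheel's axle from the housing to the wheel, which is on the housing's far side as seen from the robot
- hub (a point): the wheel's centre, 55 mm along the stand's x from its origin, 165 mm above the bench. The wheel is upright, in the plane through here square to the stand's x: hub 52 mm diameter, 24 mm thick; six straight round spokes 60 degrees apart, 12 mm thick; a thin ring (8 mm bar) joins them at 50 mm radius. No outer rim: a shut finger fits from above between two spokes' outer halves
- spoke_end (a point): the free end of the spoke that carries the vial, 125 mm from the hub, in the wheel's plane; all six spokes are this long. Each has a small clip on the face away from the housing, centred 100 mm from the hub: 28 mm wide across the spoke, 12 mm along it, reaching 5 to 24 mm in front of the spoke's axis. Only one clip holds a vial. The point's z axis points out along the spoke
- rotor (a joint): wheel angle in rad: 0 (or 6.283, a whole turn) when the vial's spoke points straight up; the other spokes are at steps of 1.047 from it. It grows as the wheel's top moves to the stand's -y (clockwise seen from the robot's side). Turns both ways without a stop, against a steady friction of 0.16 N m (1.3 N at a spoke's end), and stays where it is left. Starts between 1.75 and 4.53
- vial: the capped amber glass vial fixed in one spoke's clip, 22 mm diameter, 48 mm long, white cap outwards. Origin: centre of its bottom, 80 mm from the hub along the spoke and 22 mm in front of the wheel's plane (along the stand's x); its z axis points out along the spoke to the cap, whose top is 128 mm from the hub
- spare_vial: a second capped amber glass vial of the same kind (22 mm diameter, 48 mm tall), standing loose on the bench beside the rotator; a bystander, leave alone; origin at the centre of its underside
- tip_box: a closed plastic pipette-tip box, 117 x 77 x 58 mm tall, on the bench beside the rotator; a bystander; origin at the centre of its underside
- beaker: an open glass beaker, 68 mm diameter, 80 mm tall, on the bench in front of the wheel; a bystander; origin at the centre of its underside
- green_bottle: a capped green glass bottle, 62 mm diameter, 200 mm tall, on the left; a bystander; origin at the centre of its underside
- wash_bottle: a white wash bottle with a bent spout, 64 mm diameter, 180 mm tall, on the right; a bystander; origin at the centre of its underside
- tube_rack: a tube rack block with six holes, 100 x 160 x 50 mm tall, on the left nearer the robot; a bystander; origin at the centre of its underside
- spatula: a lab spatula 180 mm long lying on the bench on the right; a bystander; origin at its middle

How it is judged:
By the outcome, as a careful person would: the job done as asked, in the order asked, and still so for the second after the job is handed in, with the robot touching nothing.
It also fails if it takes over 54 s, if anything falls off the work surface, if the arm or the gripper's body presses on something with over 40 N, if the wrist force passes 120 N, or if a joint passes its speed limit or range.

ROBOT

A 6-joint arm with a two-finger parallel gripper is mounted at the origin on the work surface. World frame = base frame: x ahead of the robot, y to its left, z up, the work surface at z = 0. Lengths are in m, angles in degrees, forces in N, time in s.
With the tool pointing down it reaches from about 0.3 to 0.875 m from the base axis. Payload 6.4 kg.
Tool frame: the origin (TCP) lies at the very end of the fingers, on their centre line; the grasp point (between the pads) lies 19 mm behind it; z points along the fingers, y is the line along which they close (so a half turn about z gives the same grasp; the last joint's range is limited). The gripper opens to 88 mm and grips with 3 to 60 N. Pads are 18 mm wide; open, the fingers measure 123 mm over their backs; the gripper's body (75 mm by 187 mm) begins 45 mm behind the grasp point.
Start: joints at [-88.654, 10.359, 92.074, -0, 77.567, -11.82], TCP at [0.131, -0.56, 0.211] pointing down, gripper open.
Joint ranges: [-171.53, 171.53], [-51.25, 118.39], [17.06, 147.69], [-65.23, 245.23], [0, 150.52], [-178.68, 178.68]. Speed limits (degrees/s): [147.25, 147.25, 172.46, 180, 180, 180].

INTERFACE

Orientations are given as a 3x3 rotation matrix whose columns are the frame's x, y, z axes.
In Python, from workcell import bot gives the robot as it stands. The module is installed in compiled form; this text tells all that it offers.
- The arm moves only by the tool play_rows, never from a script. Its argument "motion" is text: rows parted by semicolons, each of 7 numbers parted by spaces: the shift along the tool's x, y, z in m, then the turn, a rotation vector about the tool's x, y, z in rad, then the finger opening in m, from 0 to 0.0881. A call has 1 to 12 rows; each row is the pose to reach, as a shift and turn from the pose commanded when the call began, along the tool's axes at that moment; what a row does not reach only later rows make up. A row lasts 1/8 s, in which the tool goes at most 62.5 mm and 10.7 degrees, less where a joint would pass 70% of its speed; a pose out of reach is approached as far as the arm can. A call with a gripper value outside its range is refused whole. The fingers move at their own pace and stop on an object; "force" is the grip in N (left out, the last holds). Time passes only in rows, so rows that repeat a pose let the fingers close. It gives the time, the measured TCP pose, the force, the opening and the grip force at its end, in the units of the state.
- bot.read_state(): the state, without advancing time (a new reading comes with each control period).
- bot.read_camera(name): name is "scene" or "side" or "wrist"; returns a dict with "color" (384x512x3 uint8, red, green, blue), "intrinsics" (3x3 intrinsics, pixels), "R" (3x3) and "t" (3): a world point X has camera coordinates R X + t. Camera axes: x right, y down, z forward; pixel columns grow to the right and rows downward; lengths in m; the calibration is good to about 2 mm. A picture is of the moment at which its call begins. There is no depth.
- bot.job_done(): hands the job in; it is judged then, once.
The state is a dict: "clock": time; "q": joint angles; "qvel": joint speeds; "effort": joint torques, N m; "eef_pos": TCP position; "tcp_rot": TCP orientation; "contact_force": force on the tool from outside, world axes, zero at the start; "moment": the same for the moment, N m; "width": finger opening in m; "gripper_force": force on a finger pad.
Only numpy, scipy, OpenCV 4.12 (cv2) and the standard library are available. Lean on these libraries where they do the work, as an engineer would, in place of code of your own. Each camera call takes 0.05 s, during which the arm holds its last target. There are 200 camera calls.

## Working session

There is one attempt and no reset: what is moved stays moved. The work goes in short steps, Python scripts to look and compute and a tool call to move; the robot and the scene stay as the last step left them, time stands still between calls to the robot, and variables do not carry over. Pictures are saved under pics/ and viewed, at most 10 in all, crops included, and the job is handed in when it is done.

Besides the shell and the picture viewer there is one more tool, called after "Call:" by a JSON object that holds its "method" and its "body", one argument or row to a line. play_rows: Moves the arm, as the interface text tells. Its arguments: {"type":"object","properties":{"motion":{"type":"string"},"force":{"type":"number"}},"required":["motion"]}

```bash
mkdir -p pics
python3 - <<'E'
from workcell import bot
import cv2,numpy as np
s=bot.read_state();print(s['clock'],s['eef_pos'],s['tcp_rot'],s['width'])
for n in('scene','side'):
    c=bot.read_camera(n);cv2.imwrite(f'pics/{n}0.png',cv2.resize(c['color'][:,:,::-1],(800,600)))
    cv2.imwrite(f'pics/{n}0raw.png',c['color'][:,:,::-1])
    print(n,c['intrinsics'],c['R'],c['t'],-c['R'].T@c['t'])
E
```

```text
0.0 [ 0.13095521 -0.55928847  0.2096166 ] [[ 9.73717905e-01  2.27757404e-01 -7.81379886e-05]
 [ 2.27757194e-01 -9.73716412e-01  1.73467501e-03]
 [ 3.19000836e-04 -1.70688061e-03 -9.99998492e-01]] 0.08810285273800869
scene [[454.27708056   0.         253.97493185]
 [  0.         454.27708056 195.60328655]
 [  0.           0.           1.        ]] [[ 0.71490477  0.69921615 -0.00281884]
 [ 0.37383963 -0.38562826 -0.84352521]
 [-0.59089347  0.6019864  -0.53708219]] [-0.39263826 -0.04904579  1.74988264] [ 1.33302846 -0.79777998  0.89735265]
side [[409.55532788   0.         254.81450129]
 [  0.         409.55532788 181.62691672]
 [  0.           0.           1.        ]] [[-0.81048873 -0.58564382 -0.01137231]
 [-0.31339086  0.44994922 -0.83626065]
 [ 0.49486785 -0.67421585 -0.54821419]] [0.43819192 0.33678814 1.2451661 ] [-0.15549673  0.94459755  0.96924365]
```

View pics/scene0.png

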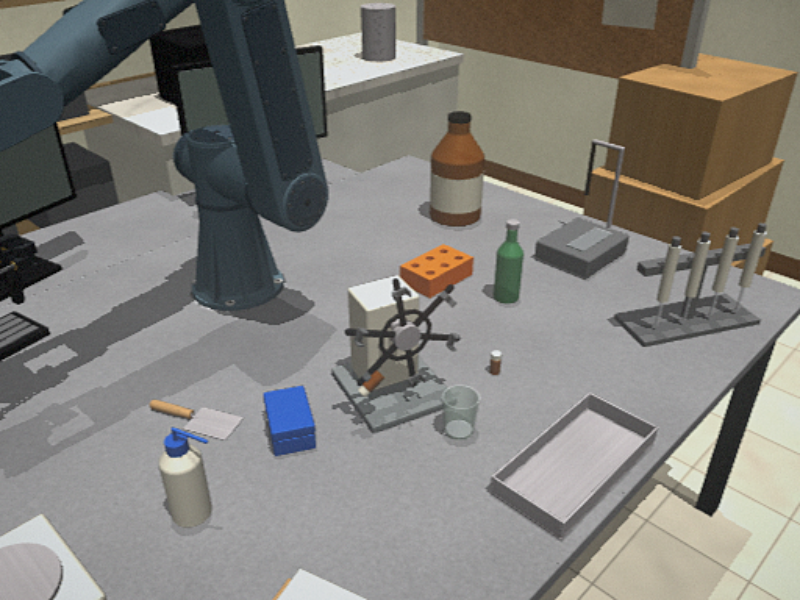

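View pics/side0.png

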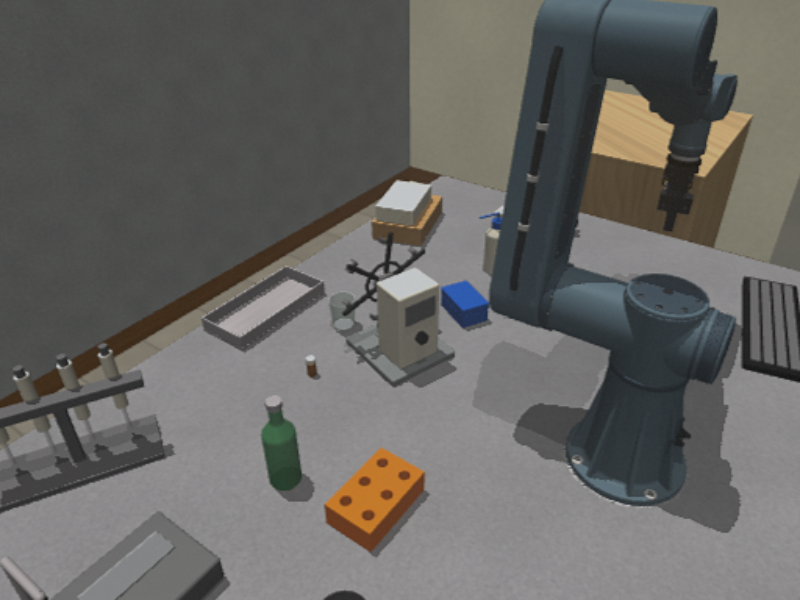

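The scene view shows the hub at about (407,336) and the vial at (370,383), low on the stand's -y side. The side view shows the housing top at about (408,285). Next I'll look closer to get corners.

Run:
```python
import cv2,numpy as np
a=cv2.imread('pics/scene0raw.png')[170:280,205:305]; b=cv2.imread('pics/side0raw.png')[140:250,210:310]
cv2.imwrite('pics/crop.png',np.hstack([cv2.resize(i,(400,440),interpolation=cv2.INTER_CUBIC) for i in(a,b)]))
```

```text
(no output)
```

View pics/crop.png

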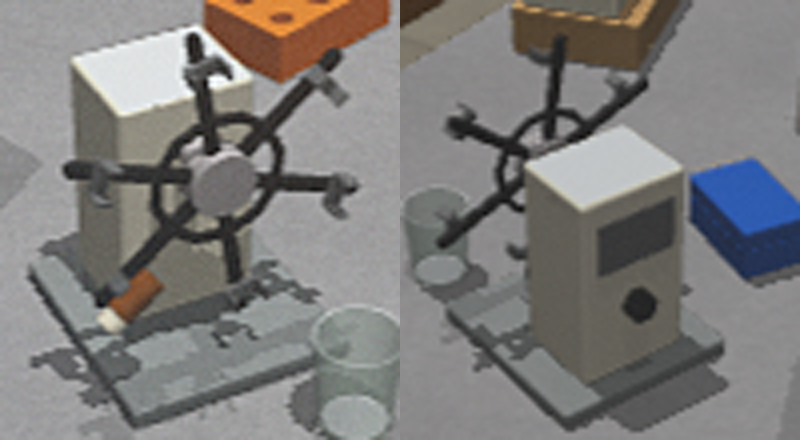

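The crop shows the housing top corners, the base corners and all six spoke ends. The vial sits on the lower-left spoke.

```bash
cat > h.py <<'E'
from workcell import bot
import numpy as np
def cam(n):
    c=bot.read_camera(n); return c
def ray(c,u,v):
    C=-c['R'].T@c['t']; d=c['R'].T@np.linalg.solve(c['intrinsics'],[u,v,1]); return C,d/np.linalg.norm(d)
def onplane(c,u,v,p,n):
    C,d=ray(c,u,v); return C+d*(np.dot(p-C,n)/np.dot(d,n))
def px(c,X):
    q=c['intrinsics']@(c['R']@X+c['t']); return q[:2]/q[2]
E
python3 - <<'E'
from h import *
S,D=cam('scene'),cam('side')
f=lambda c,x,y:(205+x/4-.4,170+y/4-.4) if c is S else (210+(x-400)/4-.4,140+y/4-.4)
P=[(S,72,63,-80,-55,210),(S,120,115,10,-55,210),(S,252,80,10,55,210),(S,205,25,-80,55,210),
(D,583,211,-80,55,210),(D,684,168,-80,-55,210),(D,527,172,10,55,210),(D,627,127,10,-55,210),
(D,568,415,-100,90,18),(D,723,345,-100,-90,18),(D,448,308,100,90,18),(S,135,412,100,-90,18),(S,32,265,-100,-90,18)]
W=np.array([onplane(c,*f(c,x,y),np.array([0,0,h/1e3]),np.array([0,0,1.]))[:2] for c,x,y,a,b,h in P])
M=np.array([[a,b] for *_,a,b,h in P])/1e3
z=lambda A:A[:,0]+1j*A[:,1]
m,w=z(M),z(W); r=np.vdot(m-m.mean(),w-w.mean()); print('scale',abs(r)/np.vdot(m-m.mean(),m-m.mean()).real)
e=r/abs(r); o=w.mean()-e*m.mean(); print('origin',o,'yaw',np.degrees(np.angle(e)))
res=(w-o-e*m)*1e3; print(np.round(res*np.conj(e),1))
ex=np.array([e.real,e.imag,0]); ey=np.array([-e.imag,e.real,0]); hub=np.array([o.real,o.imag,0])+.055*ex+np.array([0,0,.165]);print('hub',hub)
for x,y in[(193,38),(335,55),(352,185),(238,300),(68,170),(108,302)]:
    d=onplane(S,*f(S,x,y),hub,ex)-hub; a,b=d@ey,d[2]; print(round(np.hypot(a,b)*1e3),round(np.degrees(np.arctan2(-a,b)),1))
np.savez('pose.npz',ex=ex,ey=ey,hub=hub)
E
```

```text
scale 0.9626216451109963
origin (0.5519805459300128-0.01643168949934568j) yaw -17.806153291288897
[ 14.5-2.7j   4.1-2.2j   7. -8.2j  11.3-0.9j  -1.7+0.5j  -2.1+4.9j
 -16.7+3.9j -10.9+2.9j   2.1-3.9j  -6.4+8.4j  -9.4-1.5j   0. -2.3j
   8.2+1.2j]
hub [ 0.60434586 -0.03325056  0.165     ]
120 10.0
118 -51.5
121 -111.9
119 -172.3
123 69.9
120 131.6
```

Residuals are too large, so I'll extract corners by mask rather than by eye.

Run:
```python
from h import *
import cv2
for n in('scene','side'):
    im=cv2.imread(f'pics/{n}0raw.png'); c=cam(n)
    x0,y0,x1,y1=(205,170,305,280) if n=='scene' else (210,140,310,250)
    g=im.astype(int); 
    m=np.zeros(im.shape[:2],np.uint8); m[y0:y1,x0:x1]=((g.min(2)>165))[y0:y1,x0:x1]*255
    k,l,st,_=cv2.connectedComponentsWithStats(m); 
    i=1+np.argmax(st[1:,4]); print(n,st[i])
    cs,_=cv2.findContours((l==i).astype(np.uint8),0,2); h=cv2.convexHull(cs[0])
    ap=cv2.approxPolyDP(h,3,True)[:,0]; print(ap.tolist())
    W=[onplane(c,*p,np.array([0,0,.21]),np.array([0,0,1.]))[:2] for p in ap.astype(float)]; print(np.round(W,4).tolist())
    print([round(np.linalg.norm(W[j]-W[j-1])*1e3) for j in range(len(W))])
    print('tcp px',px(c,np.array(bot.read_state()['eef_pos'])))
a=cv2.imread('pics/scene0raw.png')[180:275,210:305]; b=cv2.imread('pics/side0raw.png')[140:235,225:320]
o=np.hstack([cv2.resize(i,(380,570)if 0 else (400,400),interpolation=cv2.INTER_NEAREST) for i in(a,b)])
```

```text
scene [223 176  47  23 498]
[[269, 189], [234, 198], [223, 184], [254, 176]]
[[0.5831, 0.0281], [0.5454, -0.0751], [0.4672, -0.0453], [0.4997, 0.0515]]
[87, 110, 84, 102]
tcp px [ -2.69810269 209.91009855]
side [242 171  38  21 428]
[[279, 182], [254, 191], [242, 180], [265, 171]]
[[0.4616, -0.0339], [0.4993, 0.0577], [0.5716, 0.0276], [0.5404, -0.0649]]
[85, 99, 78, 98]
tcp px [426.07782254 147.26235983]
```

Run:
```python
from h import *
S,D=cam('scene'),cam('side')
f=lambda c,x,y:(205+x/4-.4,170+y/4-.4) if c is S else (210+(x-400)/4-.4,140+y/4-.4)
X=[]
for s,d in[((193,38),(560,38)),((335,55),(453,120)),((68,170),(643,82)),((352,185),(443,243))]:
    C1,a=ray(S,*f(S,*s));C2,b=ray(D,*f(D,*d))
    t=np.linalg.lstsq(np.c_[a,-b],C2-C1,rcond=None)[0]; p,q=C1+a*t[0],C2+b*t[1]; X.append((p+q)/2); print(np.round((p+q)/2,4),'gap',round(np.linalg.norm(p-q)*1e3,1))
X=np.array(X); l=np.polyfit(X[:,1],X[:,0],1); print('dx/dy',l, 'yaw',np.degrees(np.arctan(-l[0])))
print('hub from opposite pair',(X[2]+X[3])/2, np.linalg.norm(X[2]-X[3]))
for yaw in(-17,-19,-21):
  y=np.radians(yaw); ex=np.array([np.cos(y),np.sin(y),0]); print(yaw,X@ex)
  print('hub from top centre',np.array([.521,-.007,.165])+.09*ex)
```

```text
[ 0.5987 -0.0542  0.2842] gap 0.8
[0.6351 0.0508 0.2409] gap 0.6
[ 0.5697 -0.1431  0.2073] gap 1.3
[0.6396 0.0705 0.1218] gap 2.2
dx/dy [0.33198349 0.61710741] yaw -18.365314213741648
hub from opposite pair [ 0.60467696 -0.03631377  0.16455864] 0.24049807323231112
-17 [0.588373   0.59254173 0.58668323 0.59106192]
hub from top centre [ 0.60706743 -0.03331345  0.165     ]
-19 [0.58371648 0.58400627 0.58528979 0.58182202]
hub from top centre [ 0.60609667 -0.03630113  0.165     ]
-21 [0.5783488  0.5747593  0.58318326 0.57187327]
hub from top centre [ 0.60502224 -0.03925312  0.165     ]
```

Two independent measurements agree: the hub is at (0.605, -0.0355, 0.165) and the stand yaw is about -18.5°. The vial spoke is at about 129°, so it needs about -129°. I'll approach from high up with the fingers shut and tool y along the axle.

Call:
{"method": "play_rows", "body": {
  "motion": "0 0 -0.06 0 0 0 0; 0 0 -0.12 0 0 0 0; 0.05 -0.034 -0.15 0 0 -0.1 0; 0.1 -0.068 -0.15 0 0 -0.2 0; 0.15 -0.102 -0.15 0 0 -0.3 0; 0.2 -0.136 -0.15 0 0 -0.4 0; 0.25 -0.17 -0.15 0 0 -0.5 0; 0.3 -0.204 -0.15 0 0 -0.6 0; 0.35 -0.238 -0.15 0 0 -0.7 0; 0.4 -0.272 -0.15 0 0 -0.8 0; 0.45 -0.306 -0.15 0 0 -0.9 0; 0.5 -0.34 -0.15 0 0 -1.016 0"
}}

```text
clock: 1.9
eef_pos: [0.5416, -0.1132, 0.3608]
tcp_rot: [[0.316, 0.949, 0.001], [0.949, -0.316, -0.0], [-0.0, 0.001, -1.0]]
contact_force: [0.3, -1.5, 0.7]
width: 0.0006
gripper_force: 0.0
```

```bash
cat >> h.py <<'E'
HUB=np.array([.605,-.0355,.165]); _y=np.radians(-18.5); EX=np.array([np.cos(_y),np.sin(_y),0]); EY=np.array([-np.sin(_y),np.cos(_y),0])
def where():
    s=bot.read_state(); d=np.array(s['eef_pos'])-HUB; R=np.array(s['tcp_rot'])
    print('t',s['clock'],'stand-frame x y z mm',np.round([d@EX*1e3,d@EY*1e3,d[2]*1e3],1),'toolx yaw',np.degrees(np.arctan2(R[1,0],R[0,0])),'tilt',np.round(R[:,2],3),'F',np.round(s['contact_force'],1),'w',s['width'])
E
python3 -c "from h import *;where()"
```

```text
t 1.9 stand-frame x y z mm [-35.5 -93.8 195.8] toolx yaw 71.59593090481347 tilt [ 0.001 -0.    -1.   ] F [ 0.3 -1.5  0.7] w 0.0006193328005376351
```

Call:
{"method": "play_rows", "body": {
  "motion": "0.022 0.011 0 0 0 0 0; 0.044 0.0215 0 0 0 0 0; 0.044 0.0215 0.02 0 0 0 0; 0.044 0.0215 0.045 0 0 0 0; 0.044 0.0215 0.07 0 0 0 0; 0.044 0.0215 0.09 0 0 0 0; 0.044 0.0215 0.105 0 0 0 0; 0.044 0.0215 0.111 0 0 0 0; 0.044 0.0215 0.111 0 0 0 0"
}}

```text
clock: 3.02
eef_pos: [0.5749, -0.0802, 0.2496]
tcp_rot: [[0.319, 0.948, -0.0], [0.948, -0.319, 0.0], [-0.0, -0.0, -1.0]]
contact_force: [0.0, 0.3, -0.4]
width: 0.0003
gripper_force: 0.0
```

```bash
cat >> h.py <<'E'
def crop(tag):
    import cv2
    a=cam('scene')['color'][140:280,205:305,::-1]; b=cam('side')['color'][110:250,225:325,::-1]
    cv2.imwrite(f'pics/{tag}.png',np.hstack([cv2.resize(i,(400,560),interpolation=cv2.INTER_CUBIC) for i in(a,b)]))
E
python3 -c "from h import *;where();crop('c1')"
```

```text
t 3.025 stand-frame x y z mm [-14.4 -51.9  84.6] toolx yaw 71.37555458600802 tilt [-0.  0. -1.] F [ 0.   0.3 -0.4] w 0.00026295616059636364
```

View pics/c1.png

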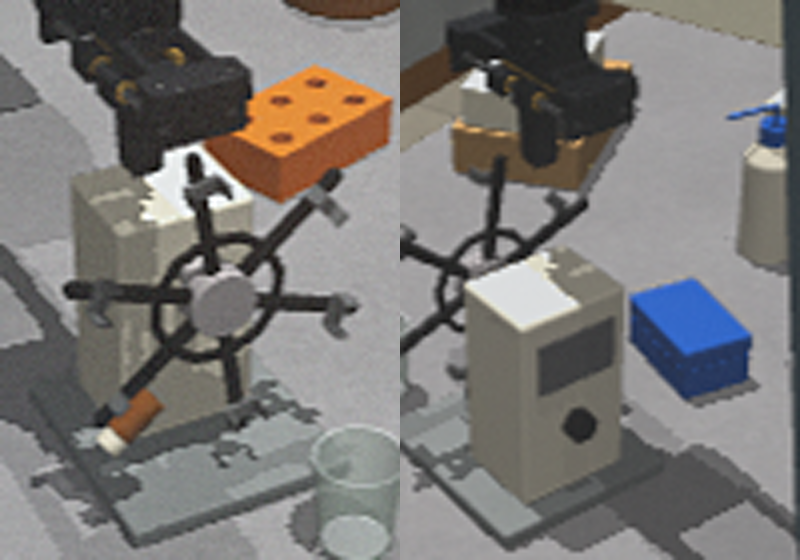

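The finger is at (145,165) in the left half, clear of the top spoke at (195,165) on its -y side. Stroke 1 goes slowly.

Call:
{"method": "play_rows", "body": {
  "motion": "0.006 0 0 0 0 0 0; 0.012 0 0 0 0 0 0; 0.018 0 0 0 0 0 0; 0.023 0 -0.001 0 0 0 0; 0.028 0 -0.002 0 0 0 0; 0.033 0 -0.003 0 0 0 0; 0.037 0 -0.004 0 0 0 0; 0.041 0 -0.004 0 0 0 0; 0.045 0 -0.005 0 0 0 0; 0.049 0 -0.005 0 0 0 0; 0.053 0 -0.005 0 0 0 0; 0.057 0 -0.004 0 0 0 0"
}}

```text
clock: 4.62
eef_pos: [0.5932, -0.0258, 0.2537]
tcp_rot: [[0.319, 0.948, 0.0], [0.948, -0.319, 0.0], [0.0, 0.0, -1.0]]
contact_force: [-2.0, -1.5, 1.3]
width: 0.0002
gripper_force: 1.2
```

Call:
{"method": "play_rows", "body": {
  "motion": "0.005 0 0.001 0 0 0 0; 0.01 0 0.002 0 0 0 0; 0.015 0 0.004 0 0 0 0; 0.02 0 0.006 0 0 0 0; 0.024 0 0.008 0 0 0 0; 0.028 0 0.011 0 0 0 0; 0.032 0 0.014 0 0 0 0; 0.036 0 0.017 0 0 0 0; 0.04 0 0.02 0 0 0 0; 0.043 0 0.023 0 0 0 0; 0.046 0 0.026 0 0 0 0; 0.049 0 0.029 0 0 0 0"
}}

```text
clock: 6.12
eef_pos: [0.6087, 0.0206, 0.2244]
tcp_rot: [[0.319, 0.948, 0.0], [0.948, -0.319, 0.0], [0.0, 0.0, -1.0]]
contact_force: [-1.7, -0.7, 2.6]
width: 0.0006
gripper_force: 1.1
```

```bash
python3 -c "from h import *;where();crop('c2')"
```

```text
t 6.125 stand-frame x y z mm [-14.2  54.4  59.4] toolx yaw 71.37787243959188 tilt [ 0.  0. -1.] F [-1.7 -0.7  2.6] w 0.0006211225493227289
```

View pics/c2.png

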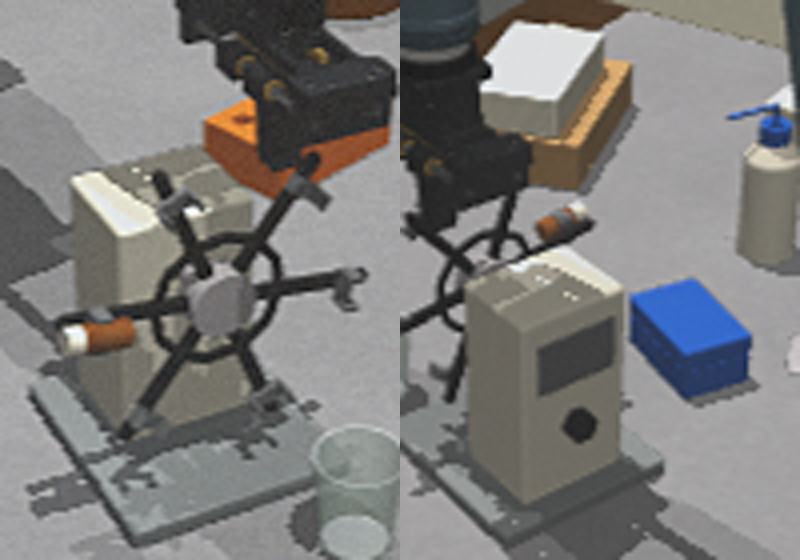

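Contact is gentle (about 3 N) and the vial is now near horizontal at (95,335). Now the angle.

```bash
cat >> h.py <<'E'
def angles(pts,y0=140):
    S=cam('scene')
    for x,y in pts:
        d=onplane(S,205+x/4-.4,y0+y/4-.4,HUB,EX)-HUB; print(round(np.hypot(d@EY,d[2])*1e3),round(np.degrees(np.arctan2(-(d@EY),d[2])),1),end=' | ')
E
python3 -c "
from h import *;angles([(160,178),(318,160),(365,270),(268,405),(125,435),(60,322)]);print();angles([(193,38),(335,55),(352,185),(238,300),(68,170),(108,302)],170)"
```

```text
119 21.8 | 120 -40.6 | 123 -96.8 | 119 -159.2 | 122 142.0 | 122 81.4 | 
121 9.3 | 119 -51.0 | 120 -110.9 | 118 -171.7 | 121 69.7 | 119 132.2 |
```

The wheel lags by 12° with a rearward side force, so the closed fingertip is grazing the back of the spoke. I'll back off, move 8 mm forward and push again.

Call:
{"method": "play_rows", "body": {
  "motion": "-0.012 0 -0.01 0 0 0 0; -0.026 0 -0.02 0 0 0 0; -0.026 0.004 -0.02 0 0 0 0; -0.026 0.008 -0.02 0 0 0 0; -0.021 0.008 -0.016 0 0 0 0; -0.016 0.008 -0.011 0 0 0 0; -0.012 0.008 -0.008 0 0 0 0; -0.008 0.008 -0.006 0 0 0 0; -0.004 0.008 -0.003 0 0 0 0; 0 0.008 -0.001 0 0 0 0; 0 0.008 -0.001 0 0 0 0"
}}

```text
clock: 7.7
eef_pos: [0.6162, 0.0179, 0.2254]
tcp_rot: [[0.319, 0.948, -0.0], [0.948, -0.319, -0.0], [-0.0, -0.0, -1.0]]
contact_force: [-0.3, -0.3, -0.5]
width: 0.0003
gripper_force: 0.3
```

```bash
python3 -c "from h import *;where();crop('c3')"
```

```text
t 7.7 stand-frame x y z mm [-6.3 54.2 60.4] toolx yaw 71.39244127659309 tilt [-0. -0. -1.] F [-0.3 -0.3 -0.5] w 0.0003401557341954
```

View pics/c3.png

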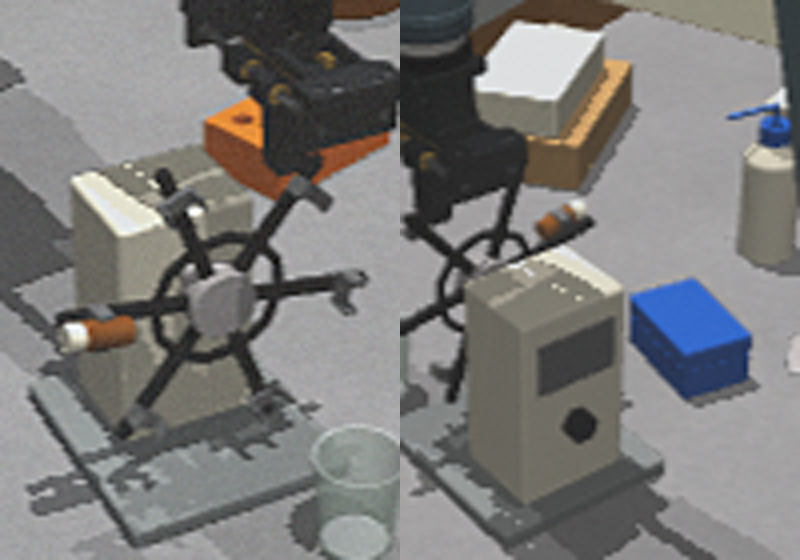

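Run:
```python
from h import *
import cv2
S,D=cam('scene'),cam('side')
T=np.array(bot.read_state()['eef_pos'])
ims=[]
for c,x0,y0,w in((S,250,140,60),(D,225,130,60)):
    im=cv2.resize(c['color'][y0:y0+75,x0-15:x0-15+w,::-1],None,fx=6.6,fy=6.6,interpolation=cv2.INTER_CUBIC)
    im=np.clip(im.astype(float)*1.8,0,255).astype(np.uint8)
    q=lambda X:tuple(int(v) for v in (px(c,X)-[x0-15,y0]+.5)*6.6)
    cv2.circle(im,q(T),4,(0,0,255),-1); cv2.circle(im,q(HUB),4,(0,255,0),-1)
    for th in(-38.6,21.4):
        a=np.radians(th); cv2.line(im,q(HUB),q(HUB+.125*(-np.sin(a)*EY+np.array([0,0,np.cos(a)]))),(0,255,255),1)
    ims.append(im)
cv2.imwrite('pics/c4.png',np.hstack(ims))
```

```text
(no output)
```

View pics/c4.png

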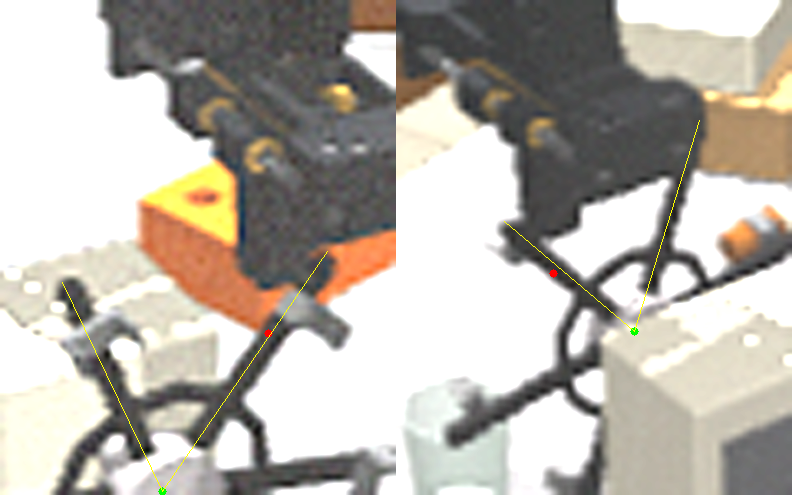

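Run:
```python
from h import *
S,D=cam('scene'),cam('side')
for s,d in[((285,278),(550,235)),((245,270),(525,233)),((285,285),(578,235))]:
    C1,a=ray(S,235+s[0]/6.6-.5,140+s[1]/6.6-.5);C2,b=ray(D,210+(d[0]-396)/6.6-.5,130+d[1]/6.6-.5)
    t=np.linalg.lstsq(np.c_[a,-b],C2-C1,rcond=None)[0];p,q=C1+a*t[0],C2+b*t[1];m=(p+q)/2-HUB
    print(np.round([m@EX*1e3,m@EY*1e3,m[2]*1e3]),np.linalg.norm(p-q)*1e3)
```

```text
[-7. 59. 86.] 5.355924258459043
[-9. 57. 89.] 24.417935063273493
[-10.  52.  84.] 19.961813245492387
```

The finger's real end is about 25 mm above the reported TCP, seen consistently in both views, so the first push slid along high up rather than grazing. I'll return to x = -12 and continue the stroke, pushing lower.

Call:
{"method": "play_rows", "body": {
  "motion": "-0.004 -0.003 -0.004 0 0 0 0; -0.004 -0.006 -0.004 0 0 0 0; -0.001 -0.006 -0.001 0 0 0 0; 0.002 -0.006 0.003 0 0 0 0; 0.004 -0.006 0.008 0 0 0 0; 0.006 -0.006 0.013 0 0 0 0; 0.008 -0.006 0.017 0 0 0 0; 0.01 -0.006 0.021 0 0 0 0; 0.012 -0.006 0.025 0 0 0 0; 0.014 -0.006 0.029 0 0 0 0; 0.015 -0.006 0.033 0 0 0 0; 0.015 -0.006 0.033 0 0 0 0"
}}

```text
clock: 9.5
eef_pos: [0.6151, 0.0339, 0.1919]
tcp_rot: [[0.319, 0.948, -0.001], [0.948, -0.319, 0.0], [-0.0, -0.001, -1.0]]
contact_force: [-1.2, 0.4, 1.1]
width: 0.0005
gripper_force: 0.4
```

```bash
python3 -c "from h import *;where();crop('c5')"
```

```text
t 9.5 stand-frame x y z mm [-12.4  69.1  26.9] toolx yaw 71.38068584583975 tilt [-0.001  0.    -1.   ] F [-1.2  0.4  1.1] w 0.0004976078515911101
```

View pics/c5.png

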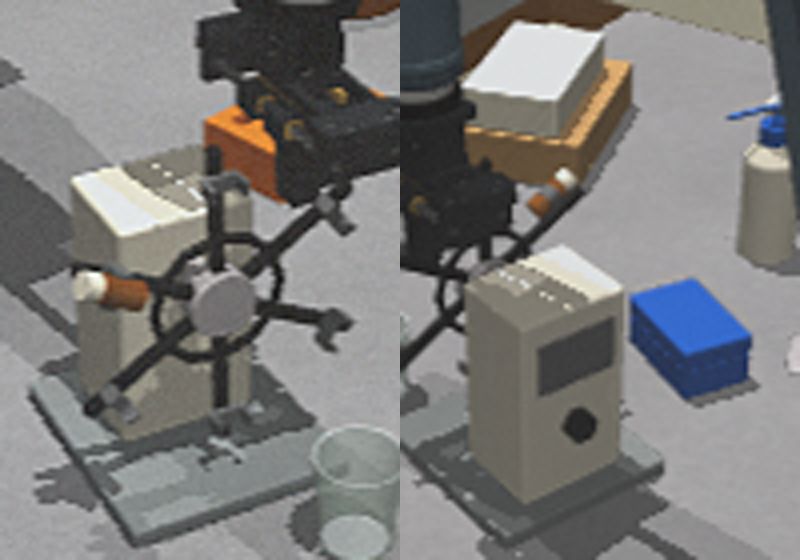

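Spoke B is now near vertical at (213,152), with the vial at about 60° on the left. Next I measure, then lift over B and come down on its -y side.

```bash
python3 -c "
from h import *;angles([(213,152),(347,188),(345,325),(222,428),(90,408),(72,268)])"
```

```text
120 2.1 | 120 -59.2 | 122 -119.0 | 119 -178.2 | 119 121.6 | 125 61.9 |
```

Call:
{"method": "play_rows", "body": {
  "motion": "-0.003 0 -0.025 0 0 0 0; -0.003 0 -0.06 0 0 0 0; -0.003 0 -0.095 0 0 0 0; -0.003 0 -0.125 0 0 0 0; -0.03 0 -0.125 0 0 0 0; -0.06 0 -0.125 0 0 0 0; -0.085 0 -0.125 0 0 0 0; -0.104 0 -0.125 0 0 0 0; -0.104 0 -0.1 0 0 0 0; -0.104 0 -0.075 0 0 0 0; -0.104 0 -0.051 0 0 0 0; -0.104 0 -0.051 0 0 0 0"
}}

```text
clock: 11.15
eef_pos: [0.5809, -0.0643, 0.2414]
tcp_rot: [[0.319, 0.948, -0.004], [0.948, -0.319, 0.001], [0.0, -0.004, -1.0]]
contact_force: [0.3, -0.0, -0.4]
width: 0.0004
gripper_force: 0.0
```

Call:
{"method": "play_rows", "body": {
  "motion": "0.006 0 0 0 0 0 0; 0.012 0 0 0 0 0 0; 0.018 0 0 0 0 0 0; 0.024 0 0.001 0 0 0 0; 0.03 0 0.002 0 0 0 0; 0.0355 0 0.003 0 0 0 0; 0.041 0 0.003 0 0 0 0; 0.0465 0 0.004 0 0 0 0; 0.052 0 0.005 0 0 0 0; 0.0565 0 0.006 0 0 0 0; 0.061 0 0.008 0 0 0 0; 0.065 0 0.01 0 0 0 0"
}}

```text
clock: 12.65
eef_pos: [0.6029, -0.0026, 0.2335]
tcp_rot: [[0.319, 0.948, -0.0], [0.948, -0.319, 0.0], [0.0, -0.0, -1.0]]
contact_force: [-2.6, -1.5, 2.1]
width: 0.0007
gripper_force: 1.1
```

Call:
{"method": "play_rows", "body": {
  "motion": "0.003 0 0.001 0 0 0 0; 0.006 0 0.002 0 0 0 0; 0.01 0 0.005 0 0 0 0; 0.013 0 0.0075 0 0 0 0; 0.016 0 0.01 0 0 0 0; 0.0195 0 0.013 0 0 0 0; 0.022 0 0.016 0 0 0 0; 0.025 0 0.0195 0 0 0 0; 0.028 0 0.023 0 0 0 0; 0.031 0 0.026 0 0 0 0; 0.033 0 0.029 0 0 0 0; 0.035 0 0.0325 0 0 0 0"
}}

```text
clock: 14.15
eef_pos: [0.6141, 0.0304, 0.2009]
tcp_rot: [[0.319, 0.948, 0.0], [0.948, -0.319, 0.0], [0.0, 0.0, -1.0]]
contact_force: [-0.9, 0.4, 2.6]
width: 0.0007
gripper_force: 1.0
```

```bash
python3 -c "from h import *;where();crop('c6')"
```

```text
t 14.15 stand-frame x y z mm [-12.2  65.4  35.9] toolx yaw 71.38169451653816 tilt [ 0.  0. -1.] F [-0.9  0.4  2.6] w 0.0006879667398879115
```

View pics/c6.png

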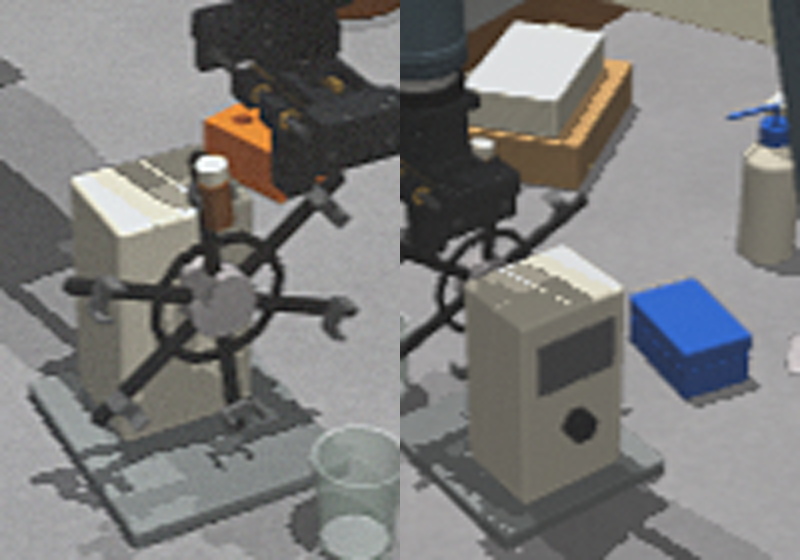

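The vial is almost upright, with the cap at (212,165). I'll measure the spoke angles precisely from the dark spoke pixels.

```bash
cat >> h.py <<'E'
def spokes(a0):
    c=cam('scene'); g=c['color'].astype(int).max(2); v,u=np.nonzero(g<75); k=(u>205)&(u<305)&(v>160)&(v<270); out=[]
    P=np.array([onplane(c,x,y,HUB,EX)-HUB for x,y in zip(u[k],v[k])]); r=np.hypot(P@EY,P[:,2]); A=np.degrees(np.arctan2(-(P@EY),P[:,2]))
    for j in range(6):
        d=(A-a0-60*j+180)%360-180; m=(abs(d)<9)&(r>.058)&(r<.09); out.append((60*j,m.sum(),round(np.median(d[m])+a0,1) if m.any() else None))
    print(out)
E
python3 -c "
from h import *;angles([(338,182),(352,308),(235,423),(103,415),(68,285)]);print();spokes(5);spokes(3)"
```

```text
117 -54.3 | 121 -112.1 | 119 -173.0 | 117 128.2 | 123 67.9 | 
[(0, np.int64(28), np.float64(8.7)), (60, np.int64(37), np.float64(9.7)), (120, np.int64(44), np.float64(7.2)), (180, np.int64(29), np.float64(6.8)), (240, np.int64(31), np.float64(6.3)), (300, np.int64(40), np.float64(7.4))]
[(0, np.int64(31), np.float64(7.2)), (60, np.int64(25), np.float64(7.6)), (120, np.int64(38), np.float64(7.2)), (180, np.int64(31), np.float64(6.8)), (240, np.int64(31), np.float64(6.3)), (300, np.int64(37), np.float64(7.4))]
```

Call:
{"method": "play_rows", "body": {
  "motion": "0.001 0 0.002 0 0 0 0; 0.002 0 0.004 0 0 0 0; 0.003 0 0.006 0 0 0 0; 0.004 0 0.0075 0 0 0 0; 0.0045 0 0.0085 0 0 0 0; 0.0045 0 0.0085 0 0 0 0; 0.0045 0 0.0085 0 0 0 0"
}}

```text
clock: 15.28
eef_pos: [0.6154, 0.0344, 0.1924]
tcp_rot: [[0.319, 0.948, -0.0], [0.948, -0.319, 0.0], [-0.0, -0.0, -1.0]]
contact_force: [-0.7, -0.0, 0.6]
width: 0.0003
gripper_force: 0.6
```

```bash
python3 -c "
from h import *;where();spokes(1);spokes(0)"
```

```text
t 15.275 stand-frame x y z mm [-12.3  69.6  27.4] toolx yaw 71.37686336229267 tilt [-0.  0. -1.] F [-0.7 -0.   0.6] w 0.0002812675141854826
[(0, np.int64(27), np.float64(3.4)), (60, np.int64(34), np.float64(3.8)), (120, np.int64(44), np.float64(2.7)), (180, np.int64(35), np.float64(-0.1)), (240, np.int64(30), np.float64(1.3)), (300, np.int64(39), np.float64(1.3))]
[(0, np.int64(30), np.float64(3.1)), (60, np.int64(35), np.float64(3.8)), (120, np.int64(43), np.float64(2.6)), (180, np.int64(33), np.float64(2.1)), (240, np.int64(33), np.float64(1.0)), (300, np.int64(40), np.float64(1.4))]
```

Call:
{"method": "play_rows", "body": {
  "motion": "0.0005 0 0.001 0 0 0 0; 0.001 0 0.002 0 0 0 0; 0.0015 0 0.003 0 0 0 0; 0.0015 0 0.003 0 0 0 0; 0.0015 0 0.003 0 0 0 0"
}}

```text
clock: 16.0
eef_pos: [0.616, 0.0358, 0.1894]
tcp_rot: [[0.319, 0.948, -0.0], [0.948, -0.319, 0.0], [-0.0, -0.0, -1.0]]
contact_force: [-0.7, 0.3, 1.0]
width: 0.0005
gripper_force: 0.7
```

```bash
python3 -c "
from h import *;where();spokes(1);spokes(0);spokes(-1)"
```

```text
t 16.0 stand-frame x y z mm [-12.2  71.1  24.4] toolx yaw 71.3821937052294 tilt [-0.  0. -1.] F [-0.7  0.3  1. ] w 0.000476436321365588
[(0, np.int64(25), np.float64(0.6)), (60, np.int64(36), np.float64(1.7)), (120, np.int64(42), np.float64(1.0)), (180, np.int64(26), np.float64(-0.2)), (240, np.int64(32), np.float64(-0.5)), (300, np.int64(40), np.float64(-0.2))]
[(0, np.int64(25), np.float64(0.6)), (60, np.int64(34), np.float64(1.9)), (120, np.int64(45), np.float64(0.5)), (180, np.int64(26), np.float64(-0.2)), (240, np.int64(32), np.float64(-0.5)), (300, np.int64(40), np.float64(-0.4))]
[(0, np.int64(24), np.float64(0.6)), (60, np.int64(34), np.float64(1.7)), (120, np.int64(42), np.float64(1.0)), (180, np.int64(26), np.float64(-0.2)), (240, np.int64(32), np.float64(-0.5)), (300, np.int64(40), np.float64(-0.4))]
```

Within about half a degree. Retreat straight up.

Call:
{"method": "play_rows", "body": {
  "motion": "0 0 -0.005 0 0 0 0; 0 0 -0.015 0 0 0 0; 0 0 -0.04 0 0 0 0; 0 0 -0.08 0 0 0 0; 0 0 -0.12 0 0 0 0; 0 0 -0.16 0 0 0 0; 0 0 -0.2 0 0 0 0; 0 -0.04 -0.22 0 0 0 0; 0 -0.08 -0.22 0 0 0 0; 0 -0.12 -0.22 0 0 0 0; 0 -0.12 -0.22 0 0 0 0; 0 -0.12 -0.22 0 0 0 0"
}}

```text
clock: 17.65
eef_pos: [0.5028, 0.0739, 0.4103]
tcp_rot: [[0.319, 0.948, 0.002], [0.948, -0.319, -0.0], [0.0, 0.002, -1.0]]
contact_force: [-0.3, -0.7, -0.3]
width: 0.0005
gripper_force: 0.0
```

```bash
python3 -c "
from h import *;where();spokes(1);spokes(0);crop('c7')"
```

```text
t 17.65 stand-frame x y z mm [-131.7   71.3  245.3] toolx yaw 71.37614912836403 tilt [ 0.002 -0.    -1.   ] F [-0.3 -0.7 -0.3] w 0.0004908972886356898
[(0, np.int64(27), np.float64(0.6)), (60, np.int64(35), np.float64(1.7)), (120, np.int64(47), np.float64(0.1)), (180, np.int64(26), np.float64(-0.2)), (240, np.int64(32), np.float64(-0.5)), (300, np.int64(40), np.float64(-0.4))]
[(0, np.int64(23), np.float64(0.6)), (60, np.int64(36), np.float64(1.7)), (120, np.int64(44), np.float64(0.7)), (180, np.int64(26), np.float64(-0.2)), (240, np.int64(31), np.float64(-0.8)), (300, np.int64(40), np.float64(-0.4))]
```

View pics/c7.png

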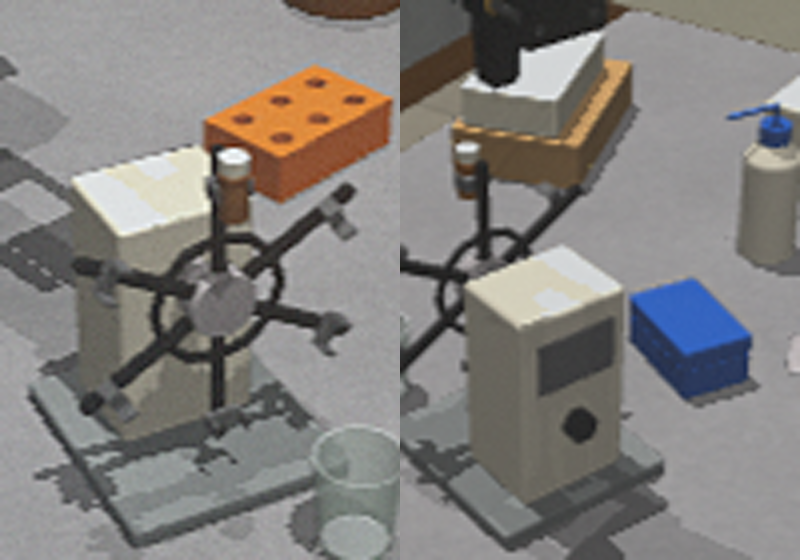

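The vial is upright with its cap at (234,160), the stand hasn't moved, and the arm is clear of the wheel.

```bash
python3 -c "
from workcell import bot;print(bot.job_done())"
```

```text
the job is handed in; nothing more can be done
None
```

The vial now points straight up with its cap on top, within about half a degree by camera. I turned the wheel with gentle pushes on two spokes, the arm finished clear of it, and I handed the job in at about 18 s of the 54 s limit.

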